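# Return a temperature logger through the sprung flap

## Robot

A 7-joint arm with a two-finger parallel gripper is mounted at the origin on the work surface. World frame = base frame: x ahead of the robot, y to its left, z up, the work surface at z = 0. Lengths are in m, angles in rad, forces in N, time in s.
With the tool pointing down it reaches from about 0.4 to 0.875 m from the base axis. Payload 6.5 kg.
Tool frame: the origin (TCP) lies at the very end of the fingers, on their centre line; the grasp point (between the pads) lies 19 mm behind it; z points along the fingers, y is the direction in which the jaws open and shut (so a half turn about z gives the same grasp; the last joint's range is limited). The gripper opens to 85 mm and grips with 20 to 120 N. Pads are 22 mm wide; open, the fingers measure 114 mm over their backs; the gripper's body (76 mm by 85 mm) begins 54 mm behind the grasp point. The pads swing forward as they close: fully open they stand 13 mm farther back than shut.
Start: joints at [-1.208, 0.536, -0.004, 1.538, 0.003, 1.067, -0.071], TCP at [0.27, 0.591, 0.231] pointing down, gripper open.
Joint ranges: [-2.7, 2.7], [-0.37, 2.16], [-1.27, 1.26], [0.24, 2.4], [-1.31, 4.45], [0.19, 1.91], [-2.76, 2.76]. Speed limits (rad/s): [2.39, 2.39, 3.14, 3.14, 3.14, 3.14, 3.14].

## Interface

Orientations are given as a rotation vector (axis times angle).
In Python, from plant import r gives the robot as it stands.
- The arm moves only by the tool carry_out, never from a script. Its argument "series" is a list of rows, each an object of numbers: "dx", "dy", "dz": the shift along the tool's x, y, z in mm; "wx", "wy", "wz": the turn, a rotation vector about the tool's x, y, z in rad. A call has exactly 8 rows; each row shifts and turns the commanded pose from where the row before left it, along the tool's axes as they then stand; what a row does not reach is not made up. A row lasts 1/8 s, in which the tool goes at most 62.5 mm and 10.7 degrees, less where a joint would pass 70% of its speed; a pose out of reach is approached as far as the arm can. A call is refused whole if a number of a shift passes 62.5 or a number of a turn 0.188, either way. A call with a gripper value outside its range is refused whole. "claw" is the closure, from 0 (fully open) to 1 (shut), set as the call begins (left out, the last holds). The fingers move at their own pace and stop on an object; the grip force is fixed at half the most. Time passes only in rows, so rows that do not move let the fingers close, or fill a call up. It gives the time, the measured TCP pose, the force and the opening at its end, in the units of the state.
- r.observe(): the state, without advancing time (a new reading comes with each control period).
- r.capture(name): name is "scene" or "side" or "wrist"; returns a dict with "img" (420x560x3 uint8, red, green, blue), "fx", "fy", "cx", "cy" (pixels), "origin" and "attitude" of the camera in the world. Camera axes: x right, y down, z forward; pixel columns grow to the right and rows downward; lengths in m; the calibration is good to about 2 mm. A picture is of the moment at which its call begins. There is no depth.
- r.hand_in(): hands the job in, once; it reports no verdict.
The state is a dict: "t": time; "qpos": joint angles; "dq": joint speeds; "tau": joint torques, N m; "position": TCP position; "tcp_rot": TCP orientation; "contact_force": force on the tool from outside, world axes, zero at the start; "ft_torque": the same for the moment, N m; "finger_gap": finger opening in m.
Only numpy, scipy, OpenCV 4.12 (cv2) and the standard library are available. Lean on these libraries where they do the work, as an engineer would, in place of code of your own. Each camera call takes 0.05 s, during which the arm holds its last target. There are 200 camera calls.

## Task

Put the white temperature logger into the steel collection box through its sprung flap: press the red bar down with one finger to hold the flap open, and while it stays open push the logger along its lane with the other finger until it drops into the box; then let go so that the flap closes. The logger must be pushed, never lifted and never run out over the closed flap, and everything else, including the orange logger on the box, stays where it is.

Things in the scene. Friction and masses are not known exactly. Their poses are not given: they have to be found in the camera images.
- chute: Steel collection box, fixed, 250 x 230 mm, deck at z = 130 mm. Frame: origin on its underside, x along the push direction (lane to hole), y to the left. It spans x -140 to 110, y -110 to 120 mm. The lane's centre line is y = 0, between white guide strips at y = -31 (8 mm high) and +31 mm (12 mm high), from x = -125 mm. Left of y = 36 mm the deck is a ledge with a cup and an orange logger.
- lip (a point): Middle of the lip where lane and hole meet: (0, 0, 130) mm in the box frame, axes as the box. The hole beyond it, to x = 97 mm, is covered by a blue flap flush with the deck (x 1 to 95, y -54 to +34 mm), which opens downward into the box. Its hinge runs along x at y = -94 mm, 22 mm above the deck, between posts that end 30 mm above the deck.
- bar_lip (a point): Red round push bar (flap_c1), 14 mm thick, rigid on the flap, along the lane on its right. This point lies on its centre line level with the lip; it runs from x = -125 to +90 mm. Shut: centre line at y = -58 mm in the box frame, top 43 mm above the deck. At 0.75 rad: top 15 mm above the deck, same y (under 3 mm off on the way). Takes 5 to 10 N; smooth (friction 0.2), a fingertip can press and slide along it.
- bar_near_end (a point): Centre line of the red bar at its end nearest the robot, x = -125 mm in the box frame.
- flap (a joint): Opening of the flap in rad: 0 shut (flush with the deck), 0.95 its stop. A spring shuts it as soon as it is let go; it carries a logger's weight without opening. From about 0.65 rad a logger that is pushed past the lip slides down it (polished, friction about 0.2) into the box.
- logger: White plastic temperature logger with a blue band and a dark screen, a block 55 (x) x 48 (y) x 30 mm high, about 70 g, loose in the lane with its x along the push direction. Origin in the middle of its underside.
- logger_center (a point): Centre of the white logger, 15 mm above its underside.
- spare: Orange logger of the same size, on the ledge left of the lane; leave it. Origin in the middle of its underside.
- cup: Small grey cup, 40 mm wide, 45 mm high, on the ledge left of the lane; leave it. Origin under its centre.
- sauce: Yellow sauce bottle, 60 mm wide, 170 mm high, on the bench; leave it. Origin under its centre.
- jar: Amber jar, 72 mm wide, 90 mm high, on the bench; leave it. Origin under its centre.
- pan: Open steel pan, 108 x 176 mm, 65 mm high, on the bench; leave it. Origin under its centre.
- spoon: Steel spoon, 220 mm long, lying on the bench; leave it. Origin under its middle.
- tin: Steel can, 74 mm wide, 110 mm high, on the bench; leave it. Origin under its centre.
There are look-alikes about, which are no part of the job. What is shaped like the logger but purple or yellow is not meant.

How it is judged:
On the way, in this order (a step that is already met when the one before it is completed fails the run):
1. a finger on the bar holds the flap open, logger still before the hole (value of joint flap above 0.45 rad and contact force between the fingers and flap_c1 above 0.5 N and x of logger_center in the frame of chute below 0 m and z of logger_center in the frame of chute above 0.135 m), for 0.2 s.
2. the logger drops through the hole while a finger still holds the bar down (value of joint flap above 0.35 rad and contact force between the fingers and flap_c1 above 0.5 N and x of logger_center in the frame of chute above 0 m and z of logger_center in the frame of chute below 0.115 m), for 0.02 s.
At the end, for the whole second after the job is handed in: The white logger lies at rest inside the box, its centre at least 40 mm below the deck, and the flap is shut (within 0.06 rad) (z of logger_center in the frame of chute between 0 and 0.09 m and x of logger_center in the frame of chute between 0 and 0.11 m and y of logger_center in the frame of chute between -0.11 and 0.12 m and linear speed of logger below 0.02 m/s and value of joint flap below 0.06 rad); the robot touches nothing.
It fails at once if the white logger is lifted more than 20 mm off the deck (z of logger_center in the frame of chute above 0.165 m).
It fails at once if the white logger is run out over the closed flap (x of logger_center in the frame of chute above 0.005 m and z of logger_center in the frame of chute above 0.125 m and value of joint flap below 0.25 rad).
It fails at once if the orange logger or the cup is moved more than 15 mm (distance of any of spare, cup from where it was at the start of the episode above 0.015 m).
It fails at once if something on the bench is moved more than 20 mm (distance of any of sauce, jar, pan, spoon, tin from where it was at the start of the episode above 0.02 m).
It also fails if it takes over 45 s, if anything falls off the work surface, if the arm or the gripper's body presses on something with over 40 N, if the wrist force passes 120 N, or if a joint passes its speed limit or range.

## Working session

There is one attempt and no reset: what is moved stays moved. The work goes in short steps, Python scripts to look and compute and a tool call to move; the robot and the scene stay as the last step left them, time stands still between calls to the robot, and variables do not carry over. Pictures are saved under pics/ and viewed, about 8 in all and at most 12, crops included, and the job is handed in when it is done.

Besides the shell and the picture viewer there is one more tool, called after "Request:" in YAML: its name, and indented under it one key for each argument. carry_out: Moves the arm, as the interface text tells. Its arguments: {"type":"object","properties":{"series":{"type":"array"},"claw":{"type":"number"}},"required":["series"]}

```bash
mkdir -p pics; ls; cat > h.py <<'E'
import numpy as np, cv2
from plant import r
def snap(n,f):
    c=r.capture(n); cv2.imwrite('pics/'+f+'.png',c['img'][:,:,::-1]); np.save('pics/'+f+'.npy',c,allow_pickle=True); return c
def load(f): return np.load('pics/'+f+'.npy',allow_pickle=True).item()
E
python3 - <<'E'
from h import *
for n in ('scene','side'):
    c=snap(n,n+'0'); print(n,{k:np.round(v,3).tolist() for k,v in c.items() if k!='img'})
print(r.observe())
a=[load('scene0')['img'],load('side0')['img']]
E
```

```text
pics
scene {'fx': 431.725, 'fy': 431.725, 'cx': 278.538, 'cy': 206.086, 'origin': [1.2, -0.747, 0.757], 'attitude': [-2.017, -0.783, 0.413]}
side {'fx': 443.271, 'fy': 443.271, 'cx': 281.763, 'cy': 207.59, 'origin': [0.255, -0.586, 0.927], 'attitude': [-2.417, 0.459, -0.16]}
{'t': 0.1, 'qpos': array([-1.20818239,  0.53705373, -0.00442899,  1.53875734,  0.0026087 ,
        1.06729541, -0.07117241]), 'dq': array([-0.00022779, -0.00210166,  0.00081691, -0.00204304,  0.00024449,
       -0.00011423,  0.00106037]), 'tau': array([ 2.71871832e-03, -5.84568000e+01,  1.05200227e+00, -2.59779757e+01,
        1.26788823e-02,  4.51078799e-03, -4.11365295e-05]), 'position': array([0.27005421, 0.59063531, 0.23053118]), 'tcp_rot': array([-6.68241979e-01, -3.06949607e+00,  2.34835608e-03]), 'contact_force': array([-0.08720331,  0.19012448, -0.15125145]), 'ft_torque': array([0.00861951, 0.01675489, 0.01831155]), 'finger_gap': 0.08499097991076607}
```

View pics/scene0.png

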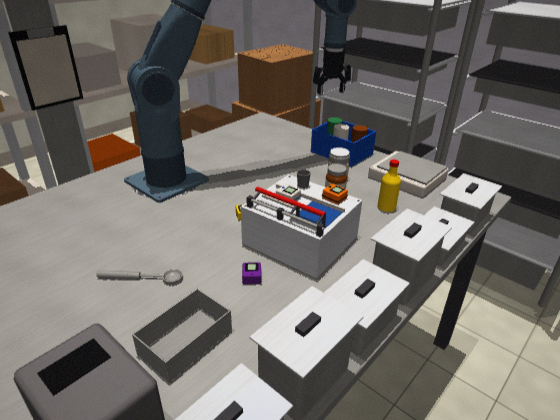

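View pics/side0.png

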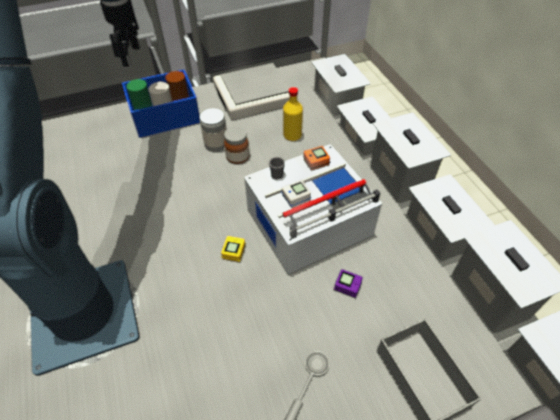

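The scene view shows the box at about (300,225), with the red bar from (257,192) to (324,216), the white logger at (290,191), the orange one at (335,193) and the cup at (303,178). In the side view the bar runs (285,213)–(365,184), with the white logger at (298,191), orange at (317,157) and cup at (277,168). The yellow (233,248) and purple (348,282) blocks on the bench are look-alikes. The white one, in the lane with a dark screen, fits the description. I'll confirm that in an enlarged crop.

```bash
python3 - <<'E'
from h import *
a=load('scene0')['img'][165:275,235:365]; b=load('side0')['img'][140:275,240:385]
A=cv2.resize(a,(709,600),interpolation=cv2.INTER_CUBIC); B=cv2.resize(b,(644,600),interpolation=cv2.INTER_CUBIC)
cv2.imwrite('pics/ca.png',A[:,:,::-1]);cv2.imwrite('pics/cb.png',B[:,:,::-1])
print(709/130,600/110,644/145,600/135)
E
```

```text
5.453846153846154 5.454545454545454 4.441379310344828 4.444444444444445
```

View pics/ca.png

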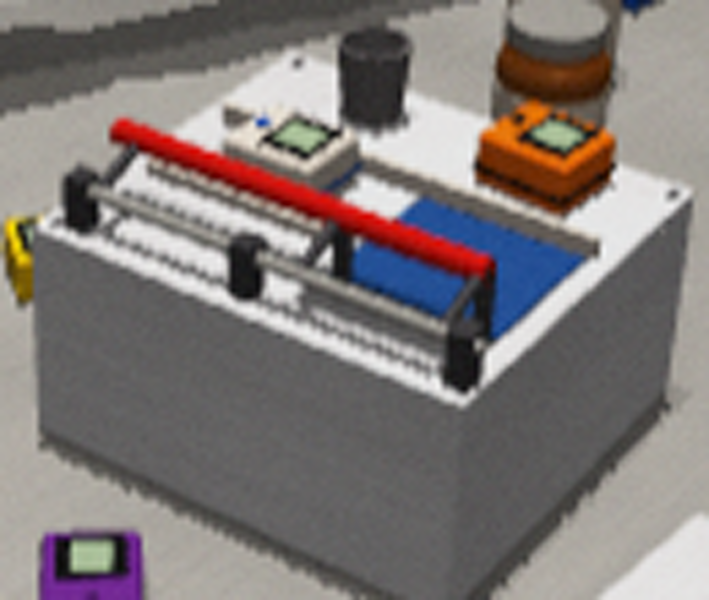

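View pics/cb.png

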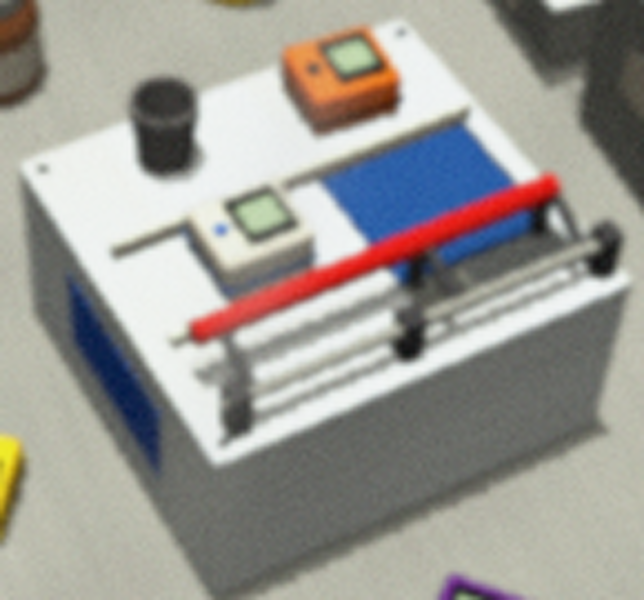

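The crops confirm it: the only white logger with a blue mark and a dark screen sits in the lane (scene ~(288,191), side ~(297,191)). Orange is on the ledge, and yellow and purple are on the bench. Next I'll fit the box pose from both views, triangulating for height.

```bash
cat >> h.py <<'E'
from scipy.spatial.transform import Rotation as R
from scipy.optimize import least_squares
def proj(c,P):
    p=(np.atleast_2d(P)-c['origin'])@R.from_rotvec(c['attitude']).as_matrix()
    return np.c_[c['fx']*p[:,0]/p[:,2]+c['cx'],c['fy']*p[:,1]/p[:,2]+c['cy']]
def tri(obs): # [(cam,uv),...]
    s=least_squares(lambda P:np.concatenate([(proj(c,P)[0]-uv) for c,uv in obs]),[.6,0,.13]); return s.x,np.abs(s.fun).max()
E
python3 - <<'E'
from h import *
S=load('scene0');D=load('side0')
a=lambda u,v:np.array([235+u/5.4538-.5+.09,165+v/5.4545-.5+.09]); b=lambda u,v:np.array([240+u/4.4414-.4,140+v/4.4444-.4])
o={'c--':((-140,-110,130),a(40,222),b(215,462)),'c-+':((-140,120,130),a(297,52),b(25,168)),'c+-':((110,-110,130),a(462,402),b(630,283)),
'c++':((110,120,130),a(692,195),b(398,22)),'bar0':((-125,-58,166),a(118,130),b(200,328)),'bar1':((90,-58,166),a(488,265),b(550,186))}
for k,(m,u,v) in o.items():
    x,e=tri([(S,u),(D,v)]); print(k,x.round(4),round(e,2))
def T(p,P): return R.from_euler('z',p[3]).apply(np.array(P)/1000)+p[:3]
M=[m for m,_,_ in o.values()];U=np.array([u for _,u,_ in o.values()]);V=np.array([v for *_,v in o.values()])
s=least_squares(lambda p:np.r_[(proj(S,T(p,M))-U).ravel(),(proj(D,T(p,M))-V).ravel()],[.6,0,0,0],loss='soft_l1')
print('pose',s.x.round(4)); print(np.c_[proj(S,T(s.x,M))-U,proj(D,T(s.x,M))-V].round(1))
np.save('pose.npy',s.x)
# logger top centre: side crop corners; intersect with z=160
for c,q in ((D,[b(190,225),b(265,183),b(312,240),b(230,278)]),(S,[a(225,145),a(265,105),a(358,148)])):
    for uv in q:
        x=least_squares(lambda P:proj(c,T(s.x,[P[0],P[1],160]))[0]-uv,[-60,0]).x; print(x.round(1))
x,e=tri([(S,a(302,134)),(D,b(262,213))]);print('screen',x.round(4),e,(R.from_euler('z',-s.x[3]).apply(x-s.x[:3])*1000).round(1))
E
```

```text
c-- [ 0.4682 -0.072   0.1286] 0.62
c-+ [0.4442 0.1515 0.1285] 0.65
c+- [ 0.7145 -0.0474  0.1299] 0.39
c++ [0.6886 0.1828 0.1256] 0.2
bar0 [ 0.4796 -0.0236  0.1688] 0.5
bar1 [0.6878 0.0024 0.1664] 0.62
pose [ 0.5941  0.0505 -0.0012  0.1095]
[[-1.5  0.6 -0.2  0.3]
 [-0.5 -0.1 -1.3 -1.3]
 [ 0.1  0.7  0.1 -0.4]
 [ 0.6 -0.8  0.8 -0.6]
 [ 0.3  0.  -1.9  1.2]
 [ 0.2  1.3  0.6 -0.5]]
[-89.9  10.4]
[-40.8  18.2]
[-38.8 -28.3]
[-88.7 -31.1]
[-80.  -29.6]
[-87.6  15.9]
[-25.    8.2]
screen [0.5412 0.0437 0.1608] 0.1514772190459439 [-53.3  -0.9 162. ]
```

```bash
cat >> h.py <<'E'
def go(x,y,z):  # box-frame TCP target in mm -> tool-frame shift in mm, plus turn error
    p=np.load('pose.npy'); o=r.observe(); Rt=R.from_rotvec(o['tcp_rot'])
    w=R.from_euler('z',p[3]).apply(np.array([x,y,z])/1000)+[p[0],p[1],0]
    G=R.from_matrix(np.c_[[-1,0,0],[0,1,0],[0,0,-1]]); G=R.from_euler('z',p[3])*G
    b=R.from_euler('z',-p[3]).apply(o['position']-[p[0],p[1],0])*1000
    print('t',o['t'],'box tcp',b.round(1),'shift',(Rt.inv().apply(w-o['position'])*1000).round(1),'turn',(Rt.inv()*G).as_rotvec().round(3),'F',o['contact_force'].round(1),'gap',round(o['finger_gap'],4))
E
python3 -c "
from h import *
go(-112,-28,260)"
```

```text
t 0.1 box tcp [-263.   572.3  230.5] shift [-437.4 -438.1  -28.8] turn [-0.002 -0.    -0.538] F [-0.1  0.2 -0.2] gap 0.085
```

Request:
carry_out:
  series:
    - {"dz": -20,"wz": -0.18}
    - {"dz": -20,"wz": -0.18}
    - {"dz": -20,"wz": -0.18}
    - {"dz": 0}
    - {"dz": 0}
    - {"dz": 0}
    - {"dz": 0}
    - {"dz": 0}
  claw: 0.5

```text
schema error: expected keys dx, dy, dz, wx, wy, wz
```

```bash
python3 -c "
from h import *
go(-112,-28,260)"
```

```text
t 0.1 box tcp [-263.   572.3  230.5] shift [-437.4 -438.1  -28.8] turn [-0.002 -0.    -0.538] F [-0.1  0.2 -0.2] gap 0.085
```

All six keys are needed in each row.

Request:
carry_out:
  series:
    - {"dx": 0,"dy": 0,"dz": -20,"wx": 0,"wy": 0,"wz": -0.18}
    - {"dx": 0,"dy": 0,"dz": -20,"wx": 0,"wy": 0,"wz": -0.18}
    - {"dx": 0,"dy": 0,"dz": -20,"wx": 0,"wy": 0,"wz": -0.178}
    - {"dx": 0,"dy": 0,"dz": 0,"wx": 0,"wy": 0,"wz": 0}
    - {"dx": 0,"dy": -50,"dz": 0,"wx": 0,"wy": 0,"wz": 0}
    - {"dx": 0,"dy": -50,"dz": 0,"wx": 0,"wy": 0,"wz": 0}
    - {"dx": 0,"dy": -50,"dz": 0,"wx": 0,"wy": 0,"wz": 0}
    - {"dx": 0,"dy": 0,"dz": 0,"wx": 0,"wy": 0,"wz": 0}
  claw: 0.5

```text
t: 1.1
position: [0.2876, 0.4377, 0.2901]
tcp_rot: [0.158, -3.137, 0.006]
contact_force: [0.2, 0.7, -0.6]
finger_gap: 0.0427
```

```bash
python3 -c "
from h import *
go(-112,-28,260)"
```

```text
t 1.1 box tcp [-262.3  418.4  290.1] shift [-154.3 -444.9   31.6] turn [-0.004 -0.001 -0.009] F [ 0.2  0.7 -0.6] gap 0.0427
```

Request:
carry_out:
  series:
    - {"dx": -20,"dy": -58,"dz": 0,"wx": 0,"wy": 0,"wz": -0.009}
    - {"dx": -20,"dy": -58,"dz": 0,"wx": 0,"wy": 0,"wz": 0}
    - {"dx": -20,"dy": -58,"dz": 0,"wx": 0,"wy": 0,"wz": 0}
    - {"dx": -20,"dy": -58,"dz": 0,"wx": 0,"wy": 0,"wz": 0}
    - {"dx": -20,"dy": -58,"dz": 0,"wx": 0,"wy": 0,"wz": 0}
    - {"dx": -20,"dy": -58,"dz": 0,"wx": 0,"wy": 0,"wz": 0}
    - {"dx": -20,"dy": -58,"dz": 0,"wx": 0,"wy": 0,"wz": 0}
    - {"dx": -14,"dy": -39,"dz": 0,"wx": 0,"wy": 0,"wz": 0}

```text
t: 2.1
position: [0.4925, 0.0158, 0.2907]
tcp_rot: [0.177, -3.136, 0.001]
contact_force: [0.1, 0.7, 0.1]
finger_gap: 0.0426
```

Request:
carry_out:
  series:
    - {"dx": 0,"dy": 0,"dz": 10,"wx": 0,"wy": 0,"wz": 0}
    - {"dx": 0,"dy": 0,"dz": 10,"wx": 0,"wy": 0,"wz": 0}
    - {"dx": 0,"dy": 0,"dz": 10,"wx": 0,"wy": 0,"wz": 0}
    - {"dx": 0,"dy": 0,"dz": 0,"wx": 0,"wy": 0,"wz": 0}
    - {"dx": 0,"dy": 0,"dz": 0,"wx": 0,"wy": 0,"wz": 0}
    - {"dx": 0,"dy": 0,"dz": 0,"wx": 0,"wy": 0,"wz": 0}
    - {"dx": 0,"dy": 0,"dz": 0,"wx": 0,"wy": 0,"wz": 0}
    - {"dx": 0,"dy": 0,"dz": 0,"wx": 0,"wy": 0,"wz": 0}

```text
t: 3.1
position: [0.4916, 0.0181, 0.2615]
tcp_rot: [-0.185, 3.136, 0.0]
contact_force: [-0.4, -0.7, -0.0]
finger_gap: 0.0422
```

```bash
python3 -c "
from h import *
go(-112,-28,190)
c=snap('wrist','w1'); print(c['origin'],c['attitude'])"
```

```text
t 3.1 box tcp [-105.4  -21.   261.5] shift [ 6.7 -6.9 71.4] turn [0.    0.    0.009] F [-0.4 -0.7 -0. ] gap 0.0422
[0.41846973 0.00868109 0.40414378] [1.94772844 2.19164782 0.32336308]
```

View pics/w1.png

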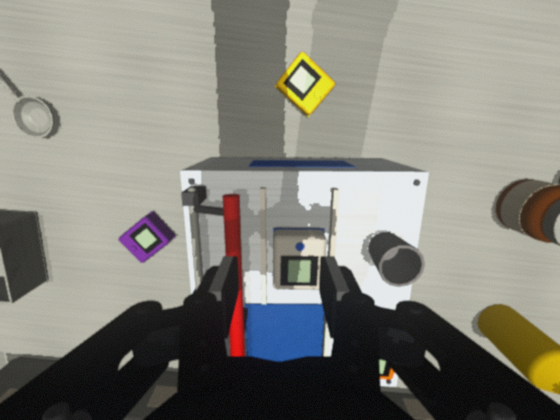

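The wrist view shows the white logger centred at (299,260), with the red bar's near end at (231,196) and the lip at row 303. The left deck corner is (183,172) and the right one (427,172). I'll refine the pose with these points.

```bash
python3 - <<'E'
from h import *
c=load('w1'); p=np.load('pose.npy')
def T(p,P): return R.from_euler('z',p[3]).apply(np.array(P)/1000)+p[:3]
img=c['img'].copy()
M=[(-140,-110,130),(-140,120,130),(-125,-51,166),(-125,-65,166),(0,-54,130),(1,34,130),(-125,-31,138),(-125,31,142)]
for P,q in zip(M,proj(c,T(p,M))): print(P,q.round(1))
def inv(uv,z): return least_squares(lambda P:proj(c,T(p,[P[0],P[1],z]))[0]-uv,[-60,0]).x.round(1)
print('strips',inv((263,188),138),inv((263,300),138),inv((334,190),142),inv((183,172),130),inv((427,172),130),inv((325,303),130))
print('bar',inv((231,196),166),inv((236,290),166),'logger',[inv(u,160) for u in ((273,229),(326,229),(324,290),(275,290))])
cv2.imwrite('pics/w1c.png',cv2.resize(img[150:320,160:440],None,fx=2.8,fy=2.8,interpolation=cv2.INTER_CUBIC)[:,:,::-1])
E
```

```text
(-140, -110, 130) [183.1 169.8]
(-140, 120, 130) [430.5 171.9]
(-125, -51, 166) [242.8 194.7]
(-125, -65, 166) [225.8 194.5]
(0, -54, 130) [246.9 302. ]
(1, 34, 130) [329.4 303.4]
(-125, -31, 138) [268.  188.1]
(-125, 31, 142) [336.4 189.6]
strips [-125.1  -35.6] [ -7.7 -36.4] [-124.6   28.9] [-138.  -110.3] [-139.8  116.8] [ 0.6 29.2]
bar [-123.8  -60.8] [-35.9 -59.5] logger [array([-93.1, -26. ]), array([-93.4,  20.5]), array([-33. ,  21.9]), array([-32.6, -23.9])]
```

View pics/w1c.png

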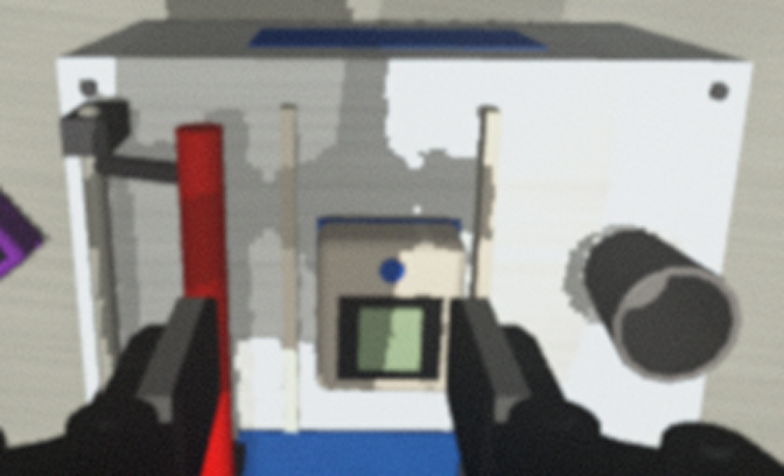

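Against the wrist view the pose agrees within about 1 mm in x. In y the box appears about 2 mm further right, so I split the difference. Going down to just above the bar.

Request:
carry_out:
  series:
    - {"dx": 4,"dy": -8,"dz": 0,"wx": 0,"wy": 0,"wz": 0.009}
    - {"dx": 0,"dy": 0,"dz": 20,"wx": 0,"wy": 0,"wz": 0}
    - {"dx": 0,"dy": 0,"dz": 20,"wx": 0,"wy": 0,"wz": 0}
    - {"dx": 0,"dy": 0,"dz": 20,"wx": 0,"wy": 0,"wz": 0}
    - {"dx": 0,"dy": 0,"dz": 18,"wx": 0,"wy": 0,"wz": 0}
    - {"dx": 0,"dy": 0,"dz": 0,"wx": 0,"wy": 0,"wz": 0}
    - {"dx": 0,"dy": 0,"dz": 0,"wx": 0,"wy": 0,"wz": 0}
    - {"dx": 0,"dy": 0,"dz": 0,"wx": 0,"wy": 0,"wz": 0}

```text
t: 4.15
position: [0.4891, 0.0096, 0.1841]
tcp_rot: [-0.171, 3.135, 0.0]
contact_force: [0.1, 0.3, 0.3]
finger_gap: 0.0425
```

```bash
python3 -c "
from h import *
go(-109,-29,145)
for n in ('scene','side'): snap(n,n+'1')
a=load('scene1')['img'][150:260,240:365]; b=load('side1')['img'][140:250,235:360]
cv2.imwrite('pics/m1.png',cv2.resize(np.hstack([a,b]),None,fx=3.2,fy=3.2,interpolation=cv2.INTER_CUBIC)[:,:,::-1])"
```

```text
t 4.15 box tcp [-108.8  -29.2  184.1] shift [ 0.3  0.2 39.1] turn [ 0.     0.002 -0.001] F [0.1 0.3 0.3] gap 0.0425
```

View pics/m1.png

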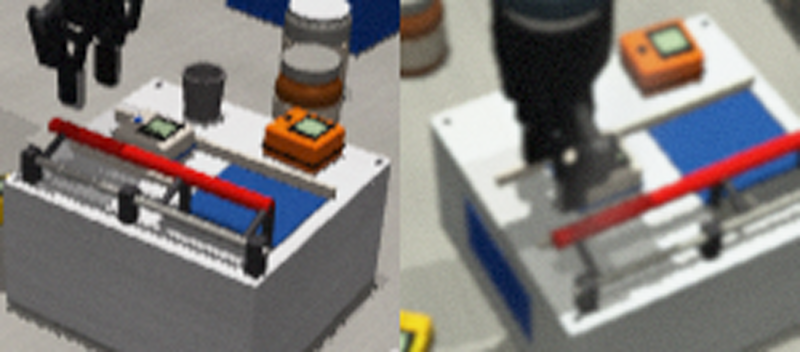

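```bash
python3 - <<'E'
from h import *
S=load('scene1');D=load('side1');p=np.load('pose.npy')
T=lambda P:R.from_euler('z',p[3]).apply(np.array(P)/1000)+p[:3]*[1,1,0]
print(proj(S,T([(-109,-57.5,184),(-109,-57.5,190),(-109,0,184),(-109,0,190)])).round(1),proj(S,T([(-125,-58,166),(-109,-58,173)])).round(1))
print('side',proj(D,T([(-109,-57.5,184),(-109,0,184)])).round(1))
t=lambda u,v:(240+u/3.2,150+v/3.2)
# where the two seen tips lie if at box x=-109
for uv in (t(73,102),t(106,83)):
    print(uv,least_squares(lambda q:proj(S,T([-109,q[0],q[1]]))[0]-uv,[-50,180]).x.round(1))
E
```

```text
[[261.2 184. ]
 [261.2 182. ]
 [273.8 175.9]
 [273.8 174. ]] [[256.5 188.1]
 [261.1 187.6]]
side [[289.1 206.2]
 [277.  188.8]]
(262.8125, 181.875) [-50.2 187.3]
(273.125, 175.9375) [ -3.2 185.3]
```

The fingertips are only about 7 mm thick (centres at about ±25 mm at this opening), so the bar finger would sit off-centre. I'll open to about 51 mm and go down, watching the force.

Request:
carry_out:
  series:
    - {"dx": 0,"dy": -1,"dz": 0,"wx": 0,"wy": 0,"wz": 0}
    - {"dx": 0,"dy": 0,"dz": 0,"wx": 0,"wy": 0,"wz": 0}
    - {"dx": 0,"dy": 0,"dz": 0,"wx": 0,"wy": 0,"wz": 0}
    - {"dx": 0,"dy": 0,"dz": 5,"wx": 0,"wy": 0,"wz": 0}
    - {"dx": 0,"dy": 0,"dz": 5,"wx": 0,"wy": 0,"wz": 0}
    - {"dx": 0,"dy": 0,"dz": 5,"wx": 0,"wy": 0,"wz": 0}
    - {"dx": 0,"dy": 0,"dz": 5,"wx": 0,"wy": 0,"wz": 0}
    - {"dx": 0,"dy": 0,"dz": 0,"wx": 0,"wy": 0,"wz": 0}
  claw: 0.4

```text
t: 5.25
position: [0.4891, 0.0096, 0.1634]
tcp_rot: [-0.173, 3.136, 0.001]
contact_force: [-1.2, 2.7, 7.8]
finger_gap: 0.0513
```

```bash
python3 -c "
from h import *
go(-109,-30,145)
for n in ('scene',): snap(n,n+'2')
a=load('scene2')['img'][150:260,240:365]
cv2.imwrite('pics/m2.png',cv2.resize(a,None,fx=5,fy=5,interpolation=cv2.INTER_CUBIC)[:,:,::-1])"
```

```text
t 5.25 box tcp [-108.8  -29.2  163.4] shift [ 0.3 -0.8 18.4] turn [0.001 0.001 0.   ] F [-1.2  2.7  7.8] gap 0.0513
```

View pics/m2.png

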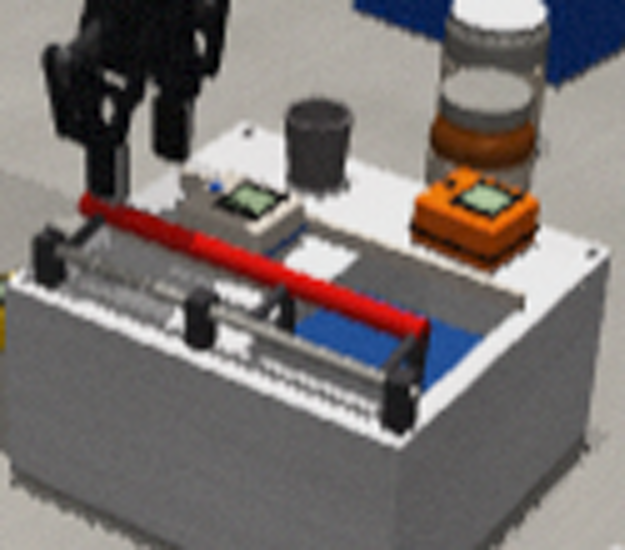

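The bar is being pressed (7.8 N, and the flap has started to open). A small lateral force to the left says the finger is a couple of mm left of the bar's crown, so I shift 2 mm right and press on.

Request:
carry_out:
  series:
    - {"dx": 0,"dy": -1,"dz": 0,"wx": 0,"wy": 0,"wz": 0}
    - {"dx": 0,"dy": -2,"dz": 3,"wx": 0,"wy": 0,"wz": 0}
    - {"dx": 0,"dy": 0,"dz": 4,"wx": 0,"wy": 0,"wz": 0}
    - {"dx": 0,"dy": 0,"dz": 4,"wx": 0,"wy": 0,"wz": 0}
    - {"dx": 0,"dy": 0,"dz": 4,"wx": 0,"wy": 0,"wz": 0}
    - {"dx": 0,"dy": 0,"dz": 4,"wx": 0,"wy": 0,"wz": 0}
    - {"dx": 0,"dy": 0,"dz": 0,"wx": 0,"wy": 0,"wz": 0}
    - {"dx": 0,"dy": 0,"dz": 0,"wx": 0,"wy": 0,"wz": 0}

```text
t: 6.3
position: [0.4902, 0.0067, 0.1449]
tcp_rot: [-0.173, 3.134, 0.002]
contact_force: [-0.4, 3.1, 6.8]
finger_gap: 0.0513
```

```bash
python3 - <<'E'
from h import *
go(-109,-30,141)
S=snap('scene','scene3'); D=snap('side','side3'); p=np.load('pose.npy')
T=lambda P:R.from_euler('z',p[3]).apply(np.array(P)/1000)+p[:3]*[1,1,0]
def redline(c):
    h=cv2.cvtColor(c['img'],cv2.COLOR_RGB2HSV); m=((h[...,0]<5)|(h[...,0]>175))&(h[...,1]>190)&(h[...,2]>90)
    m=m.astype(np.uint8); n,l,st,_=cv2.connectedComponentsWithStats(m)
    near=[i for i in range(1,n) if st[i,4]>40 and 230<st[i,0]<380 and 160<st[i,1]<240]; y,x=np.where(np.isin(l,near)); print(len(x),x.min(),x.max()); return np.c_[x,y].astype(float)
for nm,c0,c in (('scene',load('scene0'),S),('side',load('side0'),D)):
    for q in (c0,c):
        P=redline(q); m=P.mean(0); vx,vy=cv2.fitLine(P.astype(np.float32),cv2.DIST_L2,0,.01,.01).ravel()[:2]
        n=np.array([-vy,vx])
        # height so that projected centre line matches mask centroid line
        f=lambda z:((proj(q,T([(-20,-58,z[0])]))[0]-m)@n)
        print(nm,m.round(1),'bar centre z',least_squares(f,[160]).x.round(1))
a=np.hstack([S['img'][165:255,240:365],D['img'][150:240,250:375]])
cv2.imwrite('pics/m3.png',cv2.resize(a,None,fx=3.2,fy=3.2,interpolation=cv2.INTER_CUBIC)[:,:,::-1])
E
```

```text
t 6.3 box tcp [-108.1  -32.2  144.9] shift [1.  2.2 3.9] turn [0.001 0.002 0.   ] F [-0.4  3.1  6.8] gap 0.0513
289 256 324
scene [290.2 201.2] bar centre z [165.4]
255 261 324
scene [292.5 209.9] bar centre z [141.4]
256 305 364
side [336.4 192.6] bar centre z [164.2]
263 304 362
side [335.4 199.2] bar centre z [140.5]
```

View pics/m3.png

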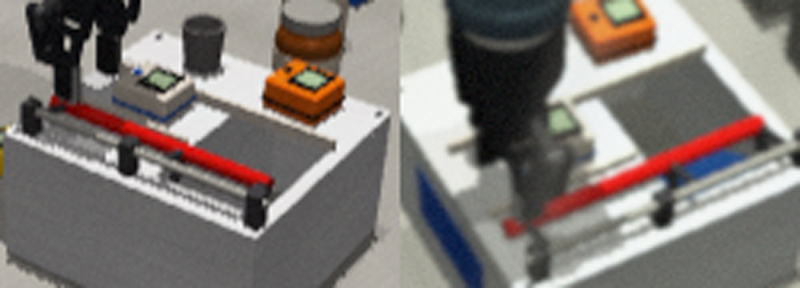

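The flap is at about 0.63 rad (bar top about 19 mm above the deck) and the logger hasn't moved. I press about 5 mm more, 2 mm to the right, then push.

Request:
carry_out:
  series:
    - {"dx": 0,"dy": -1,"dz": 3,"wx": 0,"wy": 0,"wz": 0}
    - {"dx": 0,"dy": -1,"dz": 3,"wx": 0,"wy": 0,"wz": 0}
    - {"dx": 0,"dy": 0,"dz": 0,"wx": 0,"wy": 0,"wz": 0}
    - {"dx": -5,"dy": 0,"dz": 0,"wx": 0,"wy": 0,"wz": 0}
    - {"dx": -5,"dy": 0,"dz": 0,"wx": 0,"wy": 0,"wz": 0}
    - {"dx": -5,"dy": 0,"dz": 0,"wx": 0,"wy": 0,"wz": 0}
    - {"dx": -5,"dy": 0,"dz": 0,"wx": 0,"wy": 0,"wz": 0}
    - {"dx": 0,"dy": 0,"dz": 0,"wx": 0,"wy": 0,"wz": 0}

```text
t: 7.4
position: [0.5092, 0.0056, 0.1386]
tcp_rot: [0.171, -3.137, 0.0]
contact_force: [-2.9, -0.4, 9.5]
finger_gap: 0.0512
```

```bash
python3 - <<'E'
from h import *
go(-109,-34,139)
S=snap('scene','scene4'); D=snap('side','side4')
a=np.hstack([S['img'][165:255,240:365],D['img'][150:240,250:375]])
cv2.imwrite('pics/m4.png',cv2.resize(a,None,fx=3.2,fy=3.2,interpolation=cv2.INTER_CUBIC)[:,:,::-1])
E
```

```text
t 7.4 box tcp [-89.3 -35.4 138.6] shift [19.7  1.4 -0.4] turn [-0.    -0.    -0.001] F [-2.9 -0.4  9.5] gap 0.0512
```

View pics/m4.png

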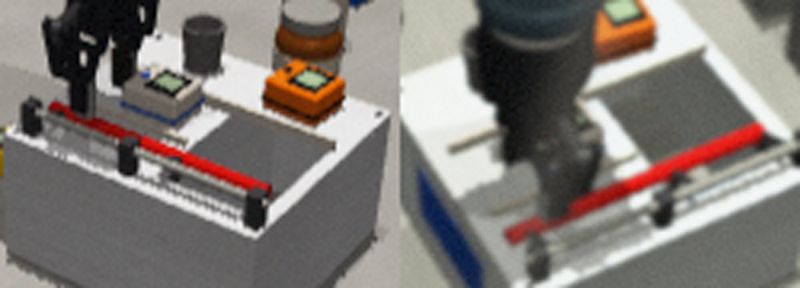

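The flap is held at about 0.8 rad with 9.5 N and no lateral force, and the logger has moved about 12 mm along the lane. Pushing on.

Request:
carry_out:
  series:
    - {"dx": -6,"dy": 0,"dz": 0,"wx": 0,"wy": 0,"wz": 0}
    - {"dx": -6,"dy": 0,"dz": 0,"wx": 0,"wy": 0,"wz": 0}
    - {"dx": -6,"dy": 0,"dz": 0,"wx": 0,"wy": 0,"wz": 0}
    - {"dx": -6,"dy": 0,"dz": 0,"wx": 0,"wy": 0,"wz": 0}
    - {"dx": -6,"dy": 0,"dz": 0,"wx": 0,"wy": 0,"wz": 0}
    - {"dx": -6,"dy": 0,"dz": 0,"wx": 0,"wy": 0,"wz": 0}
    - {"dx": 0,"dy": 0,"dz": 0,"wx": 0,"wy": 0,"wz": 0}
    - {"dx": 0,"dy": 0,"dz": 0,"wx": 0,"wy": 0,"wz": 0}

```text
t: 8.5
position: [0.5453, 0.0093, 0.1389]
tcp_rot: [-0.171, 3.136, -0.001]
contact_force: [-1.7, -0.3, 9.3]
finger_gap: 0.0506
```

```bash
python3 -c "
from h import *
go(0,-35,138.5)"
```

```text
t 8.5 box tcp [-53.  -35.6 138.9] shift [-53.    0.6   0.4] turn [-0.     0.001 -0.001] F [-1.7 -0.3  9.3] gap 0.0506
```

Request:
carry_out:
  series:
    - {"dx": -7,"dy": 0,"dz": 0,"wx": 0,"wy": 0,"wz": 0}
    - {"dx": -7,"dy": 0,"dz": 0,"wx": 0,"wy": 0,"wz": 0}
    - {"dx": -7,"dy": 0,"dz": 0,"wx": 0,"wy": 0,"wz": 0}
    - {"dx": -7,"dy": 0,"dz": 0,"wx": 0,"wy": 0,"wz": 0}
    - {"dx": -7,"dy": 0,"dz": 0,"wx": 0,"wy": 0,"wz": 0}
    - {"dx": -7,"dy": 0,"dz": 0,"wx": 0,"wy": 0,"wz": 0}
    - {"dx": -7,"dy": 0,"dz": 0,"wx": 0,"wy": 0,"wz": 0}
    - {"dx": 0,"dy": 0,"dz": 0,"wx": 0,"wy": 0,"wz": 0}

```text
t: 9.5
position: [0.5945, 0.0143, 0.139]
tcp_rot: [-0.17, 3.136, -0.001]
contact_force: [-0.7, -0.8, 9.6]
finger_gap: 0.051
```

```bash
python3 - <<'E'
from h import *
go(0,-35,138.5)
S=snap('scene','scene5'); D=snap('side','side5')
a=np.hstack([S['img'][165:255,240:365],D['img'][150:240,250:375]])
cv2.imwrite('pics/m5.png',cv2.resize(a,None,fx=3.2,fy=3.2,interpolation=cv2.INTER_CUBIC)[:,:,::-1])
E
```

```text
t 9.5 box tcp [ -3.5 -36.  139. ] shift [-3.5  1.   0.5] turn [-0.001  0.001 -0.001] F [-0.7 -0.8  9.6] gap 0.051
```

View pics/m5.png

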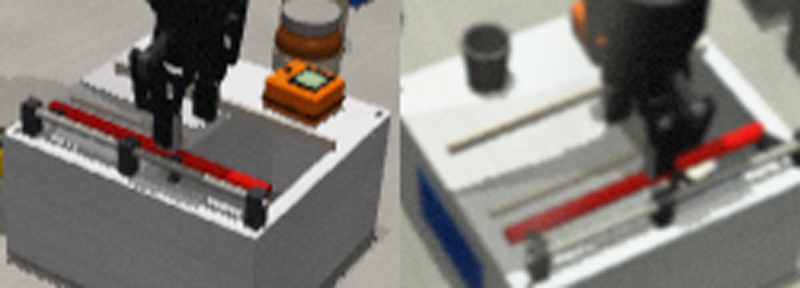

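In the scene half nothing is left in the lane or in the visible hole ahead of the finger. There is a pale spot in the side half at (700,172). I push 8 mm further to be sure, then check with the wrist camera.

Request:
carry_out:
  series:
    - {"dx": -4,"dy": 0,"dz": 0,"wx": 0,"wy": 0,"wz": 0}
    - {"dx": -4,"dy": 0,"dz": 0,"wx": 0,"wy": 0,"wz": 0}
    - {"dx": 0,"dy": 0,"dz": 0,"wx": 0,"wy": 0,"wz": 0}
    - {"dx": 0,"dy": 0,"dz": 0,"wx": 0,"wy": 0,"wz": 0}
    - {"dx": 0,"dy": 0,"dz": 0,"wx": 0,"wy": 0,"wz": 0}
    - {"dx": 0,"dy": 0,"dz": 0,"wx": 0,"wy": 0,"wz": 0}
    - {"dx": 0,"dy": 0,"dz": 0,"wx": 0,"wy": 0,"wz": 0}
    - {"dx": 0,"dy": 0,"dz": 0,"wx": 0,"wy": 0,"wz": 0}

```text
t: 10.6
position: [0.602, 0.015, 0.1391]
tcp_rot: [-0.17, 3.136, -0.002]
contact_force: [-2.5, -1.1, 9.6]
finger_gap: 0.0511
```

```bash
python3 - <<'E'
from h import *
go(0,-35,138.5)
W=snap('wrist','w6');D=snap('side','side6');S=snap('scene','scene6')
k=lambda i,w,h:cv2.resize(i,(w,h),interpolation=cv2.INTER_CUBIC)
top=k(W['img'][120:420,100:500],480,360)
st=np.vstack([k(D['img'][150:230,300:385],319,300),k(S['img'][170:250,260:345],319,300)])
z=np.zeros((600,799,3),np.uint8); z[:360,:480]=top; z[:,480:]=st
cv2.imwrite('pics/m6.png',z[:,:,::-1])
E
```

```text
t 10.6 box tcp [  4.  -36.2 139.1] shift [4.  1.2 0.6] turn [-0.001  0.001 -0.001] F [-2.5 -1.1  9.6] gap 0.0511
```

View pics/m6.png

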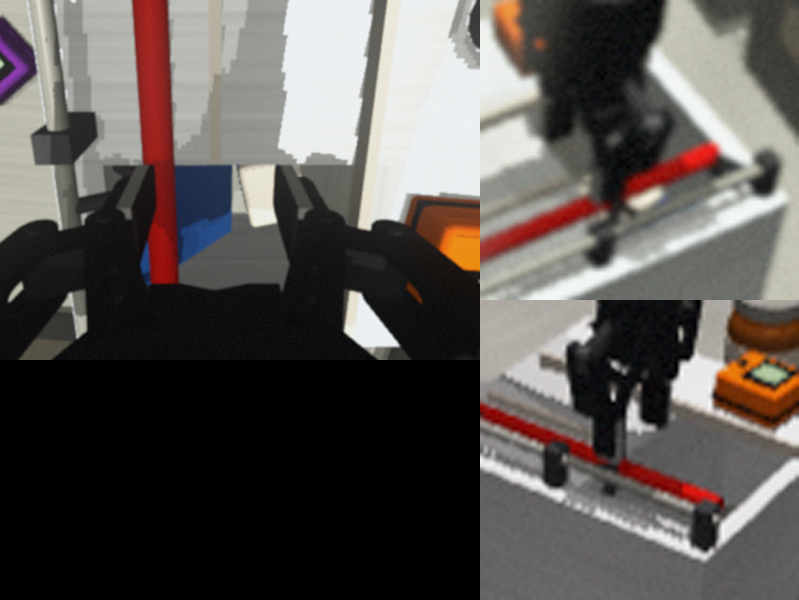

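The wrist half shows the white logger's patch in the hole at (257,195), beyond the flap's free edge. The side half shows its blue-marked corner under the bar at (655,195). I'll intersect both rays to get its depth.

```bash
python3 - <<'E'
from h import *
W=load('w6');D=load('side6');p=np.load('pose.npy')
T=lambda P:R.from_euler('z',p[3]).apply(np.array(P)/1000)+p[:3]*[1,1,0]
inv=lambda c,uv,z:least_squares(lambda q:proj(c,T([q[0],q[1],z]))[0]-uv,[20,0]).x.round(0)
w=lambda u,v:(100+u/1.2,120+v/1.2); s=lambda u,v:(300+(u-480)/3.753,150+v/3.75)
for z in (130,100,75,50,30,15):
    print(z,'wrist',[inv(W,w(*u),z).tolist() for u in ((237,165),(250,227),(275,222))],'side',[inv(D,s(*u),z).tolist() for u in ((635,208),(665,188))])
def m(c,x0,x1,y0,y1,n):
    g=c['img'][y0:y1,x0:x1]; print(n,g.reshape(-1,3).mean(0).round(0))
E
```

```text
130 wrist [[0.0, -26.0], [34.0, -19.0], [31.0, -7.0]] side [[21.0, -73.0], [47.0, -68.0]]
100 wrist [[14.0, -24.0], [54.0, -16.0], [51.0, -1.0]] side [[38.0, -54.0], [64.0, -48.0]]
75 wrist [[26.0, -22.0], [71.0, -13.0], [67.0, 4.0]] side [[51.0, -37.0], [78.0, -32.0]]
50 wrist [[37.0, -20.0], [88.0, -10.0], [84.0, 9.0]] side [[65.0, -21.0], [93.0, -15.0]]
30 wrist [[47.0, -19.0], [102.0, -7.0], [97.0, 13.0]] side [[75.0, -8.0], [104.0, -2.0]]
15 wrist [[54.0, -18.0], [112.0, -6.0], [107.0, 16.0]] side [[83.0, 2.0], [113.0, 8.0]]
```

The rays meet at z ≈ 30–40 mm, so the logger lies on the box floor with its top at about 30 mm. Releasing the bar straight up.

Request:
carry_out:
  series:
    - {"dx": 0,"dy": 0,"dz": -5,"wx": 0,"wy": 0,"wz": 0}
    - {"dx": 0,"dy": 0,"dz": -8,"wx": 0,"wy": 0,"wz": 0}
    - {"dx": 0,"dy": 0,"dz": -10,"wx": 0,"wy": 0,"wz": 0}
    - {"dx": 0,"dy": 0,"dz": -15,"wx": 0,"wy": 0,"wz": 0}
    - {"dx": 0,"dy": 0,"dz": -25,"wx": 0,"wy": 0,"wz": 0}
    - {"dx": 0,"dy": 0,"dz": -30,"wx": 0,"wy": 0,"wz": 0}
    - {"dx": 0,"dy": 0,"dz": -30,"wx": 0,"wy": 0,"wz": 0}
    - {"dx": 0,"dy": 0,"dz": 0,"wx": 0,"wy": 0,"wz": 0}

```text
t: 11.75
position: [0.6028, 0.0169, 0.2639]
tcp_rot: [-0.172, 3.133, 0.002]
contact_force: [0.2, -0.2, 0.3]
finger_gap: 0.0515
```

Request:
carry_out:
  series:
    - {"dx": 30,"dy": 0,"dz": -10,"wx": 0,"wy": 0,"wz": 0}
    - {"dx": 30,"dy": 0,"dz": -10,"wx": 0,"wy": 0,"wz": 0}
    - {"dx": 30,"dy": 0,"dz": 0,"wx": 0,"wy": 0,"wz": 0}
    - {"dx": 20,"dy": 0,"dz": 0,"wx": 0,"wy": 0,"wz": 0}
    - {"dx": 0,"dy": 0,"dz": 0,"wx": 0,"wy": 0,"wz": 0}
    - {"dx": 0,"dy": 0,"dz": 0,"wx": 0,"wy": 0,"wz": 0}
    - {"dx": 0,"dy": 0,"dz": 0,"wx": 0,"wy": 0,"wz": 0}
    - {"dx": 0,"dy": 0,"dz": 0,"wx": 0,"wy": 0,"wz": 0}

```text
t: 12.75
position: [0.4925, 0.0041, 0.2811]
tcp_rot: [0.172, -3.137, 0.0]
contact_force: [-0.7, -0.4, 0.8]
finger_gap: 0.0512
```

```bash
python3 - <<'E'
from h import *
go(0,-35,250)
S=snap('scene','scene7');D=snap('side','side7');p=np.load('pose.npy')
T=lambda P:R.from_euler('z',p[3]).apply(np.array(P)/1000)+p[:3]*[1,1,0]
for n,c in (('scene',S),('side',D)):
    c0=load(n+'0')
    for nm,P in (('flap left half',[(x,y,130) for x in range(20,85,8) for y in range(0,28,5)]),('bar far',[(x,-58,170) for x in range(30,85,8)]),('logger old spot',[(x,y,160) for x in range(-80,-44,6) for y in (-15,0,12)])):
        q=proj(c,T(P)).round().astype(int); f=lambda I:I['img'][q[:,1],q[:,0]].mean(0).round()
        print(n,nm,f(c0),f(c))
    P=[proj(c,T([(x,y,150)])) [0] for x,y in ((60,70),(-40,70))]
    # orange / cup shift
    def cen(I):
        h=cv2.cvtColor(I['img'],cv2.COLOR_RGB2HSV); m=(h[...,0]>6)&(h[...,0]<16)&(h[...,1]>200)&(h[...,2]>120); ys,xs=np.where(m); k=(abs(xs-P[0][0])<30)&(abs(ys-P[0][1])<30); return xs[k].mean().round(1),ys[k].mean().round(1),k.sum()
    print('orange',cen(c0),cen(c))
E
```

```text
t 12.75 box tcp [-106.   -35.   281.1] shift [-106.     0.    31.1] turn [-0. -0. -0.] F [-0.7 -0.4  0.8] gap 0.0512
scene flap left half [ 48.  76. 141.] [ 49.  78. 144.]
scene bar far [213.  21.  17.] [218.  23.  19.]
scene logger old spot [132. 136. 129.] [165. 160. 157.]
orange (np.float64(333.9), np.float64(190.4), np.int64(118)) (np.float64(334.2), np.float64(190.8), np.int64(126))
side flap left half [ 45.  96. 167.] [ 48. 100. 173.]
side bar far [230.  45.  46.] [233.  47.  48.]
side logger old spot [166. 173. 159.] [200. 200. 192.]
orange (np.float64(325.2), np.float64(158.4), np.int64(29)) (np.float64(324.8), np.float64(158.6), np.int64(36))
```

The flap is blue and flush again, the bar is back up, the lane is empty and the orange logger hasn't moved. Handing in.

```bash
python3 -c "
from h import *
print(r.hand_in())"
```

```text
the job is handed in; nothing more can be done
None
```

The white logger is in the box and the flap has closed again. I handed the job in at about 13 s of the 45 s allowed; no verdict was reported.

**What I did:** With the fingers opened to 51 mm, one finger pressed the red bar down with about 9.5 N, holding the flap open at roughly 0.8 rad. The other pushed the logger about 95 mm along the lane until it dropped. I then lifted straight off the bar and backed away.

**Last checks:**
- **Logger:** before release, the wrist and side views placed its top at about 30–40 mm above the box underside, so it was lying on the floor. I did not measure it again after the flap closed.
- **Flap and bar:** both show the same colours at the same pixels as at the start, so the flap reads as shut.
- **Lane and orange logger:** the lane is empty where the logger stood, and the orange logger's image shifted by less than 0.5 px.
- **Robot:** the arm is clear of everything, with residual force around 1 N.
- **Not measured:** I did not check the cup or the bench items after the run. The arm stayed above them and I saw no sign of contact.

**What disagreed:**
- The wrist view put the box about 2 mm further right than the two fixed cameras did.
- The fingertips turned out to be about 7 mm thick, not the 14.5 mm I had inferred.
- I corrected for both using the lateral force on the bar, which fell to about zero.

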